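Fetch the clay bear from behind the tall pieces

ROBOT

A 7-joint arm with a two-finger parallel gripper is mounted at the origin on the work surface. World frame = base frame: x ahead of the robot, y to its left, z up, the work surface at z = 0. Lengths are in m, angles in rad, forces in N, time in s.
With the tool pointing down it reaches from about 0.425 to 0.875 m from the base axis. Payload 8.4 kg.
Tool frame: the origin (TCP) lies between the finger pads; the fingertips stand 11 mm ahead of it and the grasp point (between the pads) lies 8 mm behind it; z points along the fingers, y is the line along which they close (so a half turn about z gives the same grasp; the last joint's range is limited). The gripper opens to 85 mm and grips with 20 to 120 N. Pads are 22 mm wide; open, the fingers measure 114 mm over their backs; the gripper's body (76 mm by 85 mm) begins 54 mm behind the grasp point. The pads swing forward as they close: fully open they stand 13 mm farther back than shut.
Start: joints at [1.125, 0.333, 0.04, 1.465, -0.013, 1.343, -0.059], TCP at [0.221, -0.611, 0.242] pointing down, gripper open.
Joint ranges: [-2.58, 2.58], [-0.38, 2.09], [-1.3, 1.39], [0.25, 2.4], [-1.5, 4.64], [0.08, 2.09], [-2.65, 2.65]. Speed limits (rad/s): [2.22, 2.22, 2.79, 2.79, 3.14, 3.14, 3.14].

INTERFACE

Orientations are given as a rotation vector (axis times angle).
In Python, from cell import observe, grab_frame, close_job gives the robot as it stands.
- The arm moves only by the shell command python3 -m pendant 'ROWS'. ROWS is JSON, a list of rows, each a list of 7 numbers: the opening, from 0 (shut) to 1 (fully open), then the shift along the tool's x, y, z in m, then the turn, a rotation vector about the tool's x, y, z in rad. In form: [[gripper, tx, ty, tz, ax, ay, az], ...]. A call has 1 to 12 rows; each row shifts and turns the commanded pose from where the row before left it, along the tool's axes as they then stand; what a row does not reach is not made up. A row lasts 1/8 s, in which the tool goes at most 62.5 mm and 10.7 degrees, less where a joint would pass 70% of its speed; a pose out of reach is approached as far as the arm can. A call is refused whole if a number of a shift passes 0.0625 or a number of a turn 0.188, either way. A call with a gripper value outside its range is refused whole. The fingers move at their own pace and stop on an object; the grip force is fixed at half the most. Time passes only in rows, so rows that do not move let the fingers close. It gives the time, the measured TCP pose, the force, the opening and the grip force at its end, in the units of the state.
- observe(): the state, without advancing time (a new reading comes with each control period).
- grab_frame(name): name is "scene" or "top" or "wrist"; returns a dict with "frame" (480x640x3 uint8, blue, green, red), "range_z" (480x640 float32, m along the optical axis (not along the pixel's ray), 0 where there is no reading), "mtx" (3x3 intrinsics, pixels), "distortion" ([k1, k2, p1, p2, k3] as OpenCV has them; the pictures are not rectified), "xyz" and "rotation" of the camera in the world. Camera axes: x right, y up, looking along -z (the intrinsics and any distortion apply to the point x, -y, -z); pixel columns grow to the right and rows downward; lengths in m; the calibration is good to about 2 mm. A picture is of the moment at which its call begins.
- close_job(): hands the job in; it is judged then, once.
The state is a dict: "time": time; "joint_positions": joint angles; "qd": joint speeds; "joint_torque": joint torques, N m; "eef_pos": TCP position; "eef_rot": TCP orientation; "force": force on the tool from outside, world axes, zero at the start; "torque": the same for the moment, N m; "width": opening from 0.0 (shut) to 1.0 (fully open); "gripper_force": force on a finger pad.
Only numpy, scipy, OpenCV 4.12 (cv2) and the standard library are available. Lean on these libraries where they do the work, as an engineer would, in place of code of your own. Each camera call takes 0.05 s, during which the arm holds its last target. There are 200 camera calls.

TASK

The little clay bear in the drying tray is next to be painted, but three tall clay pieces crowd round it. First stand all three tall pieces (bottle vase, tumbler and house) on the speckled board; then stand the bear in the middle of the banding wheel; then put each tall piece back in the tray on the very spot where it stood at the start. Set everything down upright without dropping it, and leave the small clay snail and clay leaf in the tray where they lie.

Things in the scene. Friction and masses are not known exactly. Their poses are not given: they have to be found in the camera images.
- bear: Sitting bear of grey-beige clay: round body 40 mm across with straight sides from 4 to 28 mm height, head on top, 53 mm tall; feet and muzzle stick out a few mm to its -x. Origin: centre of its underside. About 60 g. It starts in the tray hemmed in by the three tall pieces about 65 mm off, centre to centre: one to its left, one right, one on the tray's -x side; which is where changes.
- bottle: Clay bottle vase, 120 mm tall, belly 56 mm across at 20 to 45 mm height, narrow straight neck 26 mm across from 78 to 112 mm height, lip 32 mm across at the top. Origin: centre of its underside, z up. About 200 g.
- tumbler: Clay tumbler, a straight round open-topped cylinder 54 mm across and 110 mm tall, wall 4 mm. Origin: centre of its underside, z up. About 180 g.
- house: Clay house, square tower 46 x 46 mm with upright walls up to 90 mm height and a gable roof, ridge along its y at 113 mm; the walls square to its y axis (the gable ends) are flat right up to the ridge. Origin: centre of its underside, x and y square to its walls, z up. About 250 g.
- tray: Fixed wooden drying tray, 240 mm along its x by 260 mm along its y; floor 8 mm above the table, rim 6 mm thick and 16 mm above the table. Origin: centre of its underside. The bear stands in its +x half. Tray, board and wheel change places from start to start: one ahead of the robot, one left, one right.
- board: Fixed white board with dark speckles lying flat, 280 mm along its x by 185 mm along its y, 8 mm thick, empty: the side area for the three tall pieces. Origin: centre of its underside.
- wheel: Fixed banding wheel (potter's turntable, locked), a round metal disc 180 mm across with circular grooves, its flat top 60 mm above the table. Origin: on its axis, at table height; the middle of the top is 60 mm above it.
- snail: Bystander: small clay snail, 50 mm long along its y, 18 mm wide and 25 mm tall, lying in the tray along the tray's -x rim. Origin: centre of its underside. Leave it alone.
- leaf: Bystander: flat clay leaf, 72 mm long along its y, 24 mm wide and 6 mm thick, lying in the tray along the tray's -x rim. Origin: centre of its underside. Leave it alone.
Mind the look-alikes: they are no part of the job. Leave any brown look-alike of the bear alone.

How it is judged:
On the way, in this order (a step that is already met when the one before it is completed fails the run):
1. all three tall pieces stand released on the speckled board (x of bottle in the frame of board between -0.14 and 0.14 m and y of bottle in the frame of board between -0.0925 and 0.0925 m and z of bottle in the frame of board between 0.004 and 0.013 m and angle between each of bottle, tumbler, house's own z axis and vertical below 0.15 rad and linear speed of each of bottle, tumbler, house below 0.03 m/s and contact force between the fingers and bottle below 0.3 N and x of tumbler in the frame of board between -0.14 and 0.14 m and y of tumbler in the frame of board between -0.0925 and 0.0925 m and z of tumbler in the frame of board between 0.004 and 0.013 m and contact force between the fingers and tumbler below 0.3 N and x of house in the frame of board between -0.14 and 0.14 m and y of house in the frame of board between -0.0925 and 0.0925 m and z of house in the frame of board between 0.004 and 0.013 m and contact force between the fingers and house below 0.3 N), for 0.2 s.
2. the bear stands released in the middle of the banding wheel (horizontal distance between bear and wheel below 0.015 m and z of bear in the frame of wheel between 0.056 and 0.066 m and angle between bear's own z axis and vertical below 0.15 rad and linear speed of bear below 0.03 m/s and contact force between the fingers and bear below 0.3 N), for 0.2 s.
At the end, for the whole second after the job is handed in: The bear stands upright on the banding wheel within 15 mm of its middle, and the bottle vase, the tumbler and the house each stand upright in the tray within 15 mm of where they stood at the start; all released and at rest (all of step 2 and distance of each of bottle, tumbler, house from where it was at the start of the episode below 0.015 m and angle between each of bottle, tumbler, house's own z axis and vertical below 0.15 rad and linear speed of each of bottle, tumbler, house below 0.03 m/s and contact force between the fingers and bottle below 0.3 N and contact force between the fingers and tumbler below 0.3 N and contact force between the fingers and house below 0.3 N); the robot touches nothing.
It fails at once if a clay piece is knocked over (angle between any of bottle, tumbler, house, bear's own z axis and vertical above 0.7 rad).
It fails at once if a clay piece is dropped (falls free of the fingers at over 0.6 m/s, a drop of about 20 mm) ((linear speed of bottle above 0.6 m/s and contact force between the fingers and bottle below 0.1 N) or (linear speed of tumbler above 0.6 m/s and contact force between the fingers and tumbler below 0.1 N) or (linear speed of house above 0.6 m/s and contact force between the fingers and house below 0.1 N) or (linear speed of bear above 0.6 m/s and contact force between the fingers and bear below 0.1 N)).
It fails at once if the snail or the leaf is shifted by more than 20 mm (distance of any of snail, leaf from where it was at the start of the episode above 0.02 m).
It also fails if it takes over 152 s, if anything falls off the work surface, if the arm or the gripper's body presses on something with over 40 N, if the wrist force passes 120 N, or if a joint passes its speed limit or range.

## Working session

There is one attempt and no reset: what is moved stays moved. The work goes in short steps, Python scripts to look and compute and a shell command to move; the robot and the scene stay as the last step left them, time stands still between calls to the robot, and variables do not carry over. Pictures are saved under pics/ and viewed, at most 14 in all, crops included, and the job is handed in when it is done.

```bash
mkdir -p pics; ls; cat > h.py <<'E'
import numpy as np, cv2
from cell import observe, grab_frame
from scipy.spatial.transform import Rotation as R
def rot(f):
    r=np.array(f["rotation"],float)
    return r if r.shape==(3,3) else (R.from_rotvec(r).as_matrix() if r.size==3 else R.from_quat(r).as_matrix())
def cloud(f):
    z=f["range_z"]; h,w=z.shape
    u,v=np.meshgrid(np.arange(w),np.arange(h))
    p=cv2.undistortPoints(np.stack([u,v],-1).reshape(-1,1,2).astype(np.float64),np.array(f["mtx"],float),np.array(f["distortion"],float)).reshape(h,w,2)
    c=np.stack([p[...,0]*z,-p[...,1]*z,-z],-1)
    P=c@rot(f).T+np.array(f["xyz"]); P[z==0]=np.nan
    return P
E
python3 - <<'E'
from h import *
for n in ("scene","top"):
    f=grab_frame(n); cv2.imwrite(f"pics/{n}0.png",f["frame"]); np.save(f"{n}0.npy",cloud(f))
    print(n,f["xyz"],f["rotation"])
print(observe())
E
```

```text
pics
scene [0.96273176 0.87771185 1.18155125] [0.22816002 0.90330421 2.4645662 ]
top [0.20463714 0.05020505 1.62379193] [ 0.11664782 -0.15478981 -1.54783436]
{'time': 0.1, 'joint_positions': array([ 1.124761  ,  0.33386346,  0.03989283,  1.46616262, -0.01340156,
        1.3433016 , -0.0585484 ]), 'qd': array([ 8.22342369e-05, -1.26658413e-03,  1.07376012e-03, -3.18747300e-03,
        1.39786741e-03, -1.70259882e-03, -1.63718835e-04]), 'joint_torque': array([ 3.71984061e-03, -6.60015249e+01,  1.37005895e+00, -4.06471646e+01,
        1.70086522e-02,  8.82763357e-03, -1.28271972e-04]), 'eef_pos': array([ 0.22078546, -0.6109416 ,  0.24150535]), 'eef_rot': array([-3.09308963e+00, -5.41707423e-01,  5.57288240e-04]), 'force': array([ 0.64547798, -0.28211925,  0.35125289]), 'torque': array([0.02490975, 0.00223094, 0.00096543]), 'gripper_force': 0.0, 'width': 0.9986176784908712}
```

View pics/top0.png

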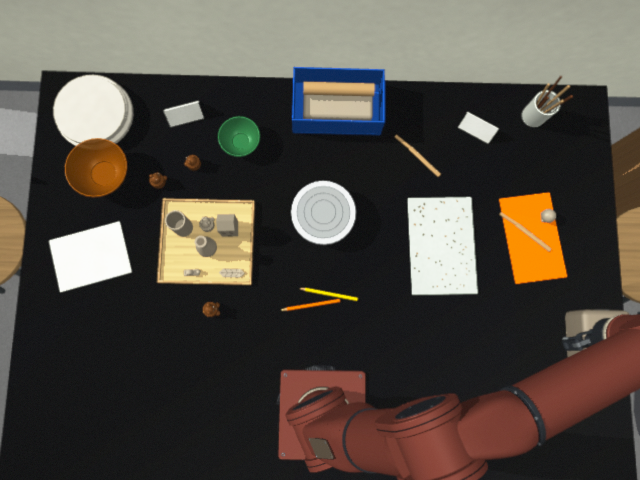

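View pics/scene0.png

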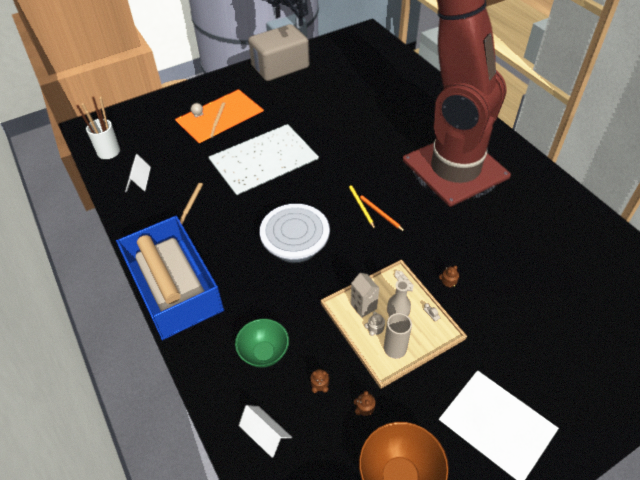

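The top view shows the tray at about (207,243), with the tumbler (178,222), bear (206,225), house (227,225) and bottle (205,245). The wheel is at (323,212) and the board at (442,246); the snail and leaf lie along the tray's lower rim.

```bash
python3 - <<'E'
from h import *
T=np.load("top0.npy");S=np.load("scene0.npy")
def pts(P,x,y,z):
    P=P.reshape(-1,3); m=(P[:,0]>x[0])&(P[:,0]<x[1])&(P[:,1]>y[0])&(P[:,1]<y[1])&(P[:,2]>z[0])&(P[:,2]<z[1]);return P[m]
def pix(u,v): return T[v,u].round(3)
for n,u,v in [("tray",207,243),("tumb",178,222),("bear",206,225),("house",227,225),("bottle",205,245),("wheel",323,212),("board",442,246),("snail",192,272),("leaf",233,272)]: print(n,pix(u,v))
def rect(P,k):
    r=cv2.minAreaRect(P[:,:2].astype(np.float32)); print(k,np.round(r[0],4),np.round(r[1],4),round(r[2],2),len(P))
f=cv2.imread("pics/top0.png").astype(int)
# regions via height
tc=T[243,160:260]
m=(T[...,2]>0.003)
for k,(u0,u1,v0,v1,z0,z1) in {"tray":(150,262,190,292,.004,.02),"board":(400,485,190,300,.003,.02),"wheel":(285,362,175,250,.05,.07)}.items():
    P=T[v0:v1,u0:u1].reshape(-1,3);P=P[(P[:,2]>z0)&(P[:,2]<z1)];rect(P,k);print(P.min(0).round(3),P.max(0).round(3),np.median(P,0).round(3))
x=(.30,.62);y=(.1,.6)
for nm,Q in(("top",T),("scene",S)):
    P=pts(Q,x,y,(.03,.2)); 
    import scipy.cluster.hierarchy as H
    l=H.fcluster(H.linkage(P,'single'),.012,'distance')
    for i in np.unique(l):
        c=P[l==i]
        if len(c)>15: print(nm,len(c),c.min(0).round(3),c.max(0).round(3)); rect(c,"") 
E
```

```text
tray [0.447 0.317 0.096]
tumb [0.518 0.416 0.013]
bear [0.504 0.33  0.052]
house [0.495 0.264 0.105]
bottle [0.439 0.319 0.109]
wheel [0.546 0.006 0.061]
board [ 0.467 -0.34  -0.   ]
snail [0.375 0.366 0.029]
leaf [0.379 0.255 0.012]
tray [0.4695 0.3384] [0.2933 0.3191] 1.73 6062
[0.322 0.175 0.004] [0.619 0.502 0.02 ] [0.448 0.331 0.009]
board [ 0.4731 -0.3405] [0.2463 0.323 ] 89.47 6560
[ 0.313 -0.465  0.003] [ 0.633 -0.217  0.02 ] [ 0.466 -0.336  0.008]
wheel [0.5476 0.0065] [0.177 0.178] 46.84 3158
[ 0.458 -0.084  0.05 ] [0.637 0.095 0.07 ] [0.546 0.006 0.061]
top 18 [0.369 0.368 0.031] [0.383 0.381 0.044]
 [0.3758 0.3745] [0.0136 0.0134] 3.3 18
top 162 [0.493 0.313 0.031] [0.531 0.353 0.067]
 [0.5112 0.3325] [0.0367 0.0375] 46.82 162
top 411 [0.477 0.374 0.031] [0.531 0.427 0.124]
 [0.5042 0.4004] [0.0534 0.0535] 88.17 411
top 370 [0.419 0.301 0.03 ] [0.473 0.353 0.138]
 [0.444  0.3252] [0.0455 0.0537] 57.55 370
top 420 [0.48  0.245 0.03 ] [0.528 0.294 0.127]
 [0.504  0.2694] [0.0478 0.0475] 2.27 420
top 40 [0.588 0.563 0.039] [0.619 0.6   0.075]
 [0.6021 0.5803] [0.0107 0.0481] 35.81 40
scene 277 [0.586 0.568 0.03 ] [0.62  0.6   0.075]
 [0.6079 0.5889] [0.0225 0.0459] 43.0 277
scene 33 [0.372 0.37  0.03 ] [0.387 0.387 0.038]
 [0.3794 0.3783] [0.015  0.0172] 7.09 33
scene 914 [0.481 0.375 0.03 ] [0.535 0.431 0.123]
 [0.5074 0.4039] [0.0563 0.0534] 22.78 914
scene 823 [0.482 0.246 0.03 ] [0.532 0.296 0.125]
 [0.5068 0.2712] [0.0493 0.0508] 0.67 823
scene 236 [0.495 0.314 0.03 ] [0.535 0.357 0.065]
 [0.5167 0.3376] [0.0368 0.0387] 45.42 236
scene 591 [0.425 0.305 0.032] [0.477 0.358 0.135]
 [0.4517 0.3341] [0.0445 0.0544] 45.52 591
```

```bash
python3 -m pendant '[[1,0,0,-0.03,0,0,0.1735],[1,0,0,-0.03,0,0,0.1735],[1,0.05,0,0,0,0,0],[1,0.05,0,0,0,0,0],[1,0.05,0,0,0,0,0],[1,0.05,0,0,0,0,0],[1,0.05,0,0,0,0,0],[1,0,-0.06,0,0,0,0],[1,0,-0.06,0,0,0,0],[1,0,-0.06,0,0,0,0],[1,0,-0.06,0,0,0,0],[1,0,-0.06,0,0,0,0]]'
cat >> h.py <<'E'
def st():
    o=observe(); r=R.from_rotvec(o["eef_rot"]).as_matrix()
    print("t",round(o["time"],2),"pos",o["eef_pos"].round(4),"toolx",r[:,0].round(3),"toolz",r[:,2].round(3),"F",o["force"].round(1),"w",round(o["width"],3),"g",round(o["gripper_force"],1),"q7",round(o["joint_positions"][6],2))
E
python3 - <<'E'
from h import *
T=np.load("top0.npy");S=np.load("scene0.npy")
st()
for n,P in(("top",T),("scene",S)):
    P=P.reshape(-1,3)
    b=P[(abs(P[:,0]-.505)<.035)&(abs(P[:,1]-.27)<.035)]
    c=b[b[:,2]>.108]; print(n,"ridge",c.mean(0).round(4),c.std(0).round(4),len(c))
    w=P[(abs(P[:,0]-.547)<.11)&(abs(P[:,1]-.0065)<.11)&(abs(P[:,2]-.06)<.008)]
    print(cv2.minEnclosingCircle(w[:,:2].astype(np.float32)),w.mean(0).round(4))
    b=P[(abs(P[:,0]-.449)<.04)&(abs(P[:,1]-.329)<.04)]
    c=b[b[:,2]>.115]; print("lip",c.mean(0).round(4),len(c))
    bo=P[(abs(P[:,0]-.467)<.2)&(P[:,1]<-.2)&(P[:,1]>-.47)&(P[:,2]>.004)&(P[:,2]<.012)]
    print("board",bo.mean(0).round(4),np.percentile(bo,[2,98],axis=0).round(3).tolist())
E
```

```text
time: 1.6
eef_pos: [0.4706, -0.3092, 0.302]
eef_rot: [-3.141, 0.0, 0.001]
force: [0.2, 0.9, -0.2]
width: 1.001
gripper_force: 0.0
t 1.6 pos [ 0.4706 -0.3092  0.302 ] toolx [ 1. -0. -0.] toolz [-0.  0. -1.] F [ 0.2  0.9 -0.2] w 1.001 g 0.0 q7 -1.08
top ridge [0.5037 0.2696 0.1153] [0.0084 0.0135 0.0043] 173
((0.5481122136116028, 0.00611808942630887), 0.09075472503900528) [0.5465 0.006  0.0606]
lip [0.4465 0.329  0.1284] 115
board [ 0.4647 -0.3358  0.0077] [[0.283, -0.458, 0.004], [0.645, -0.213, 0.012]]
scene ridge [0.5091 0.2722 0.1149] [0.0074 0.0142 0.0042] 212
((0.5488365888595581, 0.007930204272270203), 0.09287548065185547) [0.5524 0.0121 0.0613]
lip [0.4494 0.3317 0.1272] 155
board [ 0.4768 -0.3284  0.0081] [[0.29, -0.445, 0.004], [0.65, -0.216, 0.012]]
```

```bash
python3 -m pendant '[[1,0.0035,-0.058,0,0,0,0],[1,0.0035,-0.058,0,0,0,0],[1,0.0035,-0.058,0,0,0,0],[1,0.0035,-0.058,0,0,0,0],[1,0.0035,-0.058,0,0,0,0],[1,0.0035,-0.058,0,0,0,0],[1,0.0035,-0.058,0,0,0,0],[1,0.0035,-0.058,0,0,0,0],[1,0.0035,-0.058,0,0,0,0],[1,0.0035,-0.058,0,0,0,0],[1,0,0,0,0,0,0],[1,0,0,0,0,0,0]]'
python3 - <<'E'
from h import *
st(); f=grab_frame("wrist"); cv2.imwrite("pics/w1.png",f["frame"]); P=cloud(f).reshape(-1,3); print(f["xyz"],f["rotation"])
for n,x,y in(("house",.505,.27),("tumb",.506,.402),("bottle",.448,.33),("bear",.514,.335)):
    b=P[(abs(P[:,0]-x)<.037)&(abs(P[:,1]-y)<.037)&(P[:,2]>(.03 if n=="bear" else .085))&(P[:,2]<.14)]
    if len(b)>30: print(n,len(b),np.percentile(b,[1,99],axis=0).round(4).tolist(),cv2.minAreaRect(b[:,:2].astype(np.float32)))
E
```

```text
time: 3.1
eef_pos: [0.5061, 0.2682, 0.3018]
eef_rot: [3.141, -0.0, -0.001]
force: [1.1, -0.1, -0.1]
width: 1.001
gripper_force: 0.0
t 3.1 pos [0.5061 0.2682 0.3018] toolx [ 1.    -0.    -0.001] toolz [-0.001 -0.001 -1.   ] F [ 1.1 -0.1 -0.1] w 1.001 g 0.0 q7 -2.23
[0.57786924 0.26797242 0.43383948] [-0.22482226  0.22530755 -1.56028453]
house 3053 [[0.4834, 0.2484, 0.0901], [0.5292, 0.2936, 0.1218]] ((0.5058072805404663, 0.27090010046958923), (0.04686824232339859, 0.046105701476335526), 2.4331257343292236)
tumb 2937 [[0.4811, 0.3757, 0.0856], [0.5325, 0.4273, 0.1201]] ((0.5062205791473389, 0.4022212326526642), (0.05393043905496597, 0.053158752620220184), 78.62320709228516)
bottle 1522 [[0.4329, 0.3162, 0.0854], [0.4619, 0.3451, 0.1304]] ((0.4474753439426422, 0.33049851655960083), (0.03104664571583271, 0.03129282593727112), 73.54386138916016)
bear 1247 [[0.4951, 0.3156, 0.0326], [0.5321, 0.3518, 0.0619]] ((0.5134478211402893, 0.334195077419281), (0.03931111842393875, 0.03857196494936943), 4.4866743087768555)
```

View pics/w1.png

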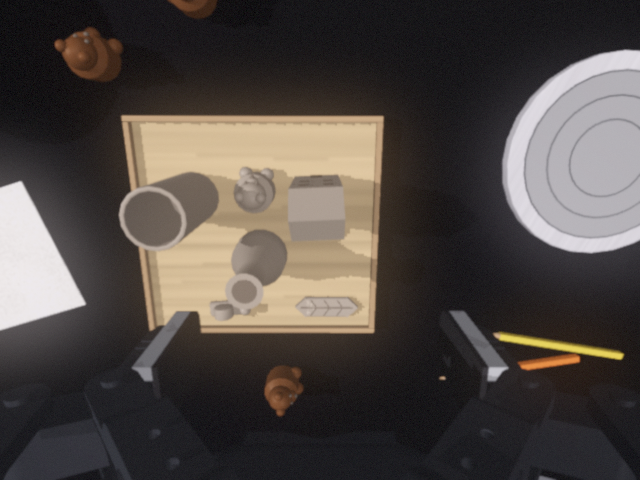

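The wrist view shows house (316,208), bear (255,190), tumbler (150,217) and bottle (244,292), with free space around each. Now I'll grasp the house.

```bash
python3 -m pendant '[[1,0,-0.0025,0.05,0,0,0],[1,0,0,0.05,0,0,0],[1,0,0,0.05,0,0,0],[1,0,0,0.04,0,0,0],[1,0,0,0.02,0,0,0],[1,0,0,0.01,0,0,0],[1,0,0,0,0,0,0],[0,0,0,0,0,0,0],[0,0,0,0,0,0,0],[0,0,0,0,0,0,0],[0,0,0,0,0,0,0],[0,0,0,0,0,0,0]]'; python3 -c "from h import *;st()"
```

```text
time: 4.65
eef_pos: [0.5067, 0.2714, 0.0835]
eef_rot: [-3.141, 0.0, -0.002]
force: [-1.5, -1.0, 6.0]
width: 0.535
gripper_force: 60.2
t 4.65 pos [0.5067 0.2714 0.0835] toolx [ 1.    -0.     0.002] toolz [ 0.002  0.    -1.   ] F [-1.5 -1.   6. ] w 0.535 g 60.2 q7 -2.33
```

```bash
python3 -m pendant '[[0,0,0,-0.03,0,0,0],[0,0,0,-0.05,0,0,0],[0,0,0.04,-0.03,0,0,0],[0,0,0.06,0,0,0,0],[0,0,0.06,0,0,0,0],[0,0,0.06,0,0,0,0],[0,0,0.06,0,0,0,0],[0,0,0.06,0,0,0,0],[0,0,0.06,0,0,0,0],[0,0,0.06,0,0,0,0],[0,-0.04,0.06,0,0,0,0],[0,-0.04,0.04,0,0,0,0]]'; python3 -m pendant '[[0,-0.04,0.03,0,0,0,0],[0,-0.01,0.015,0,0,0,0],[0,0,0,0.04,0,0,0],[0,0,0,0.04,0,0,0],[0,0,0,0.01,0,0,0],[0,0,0,0,0,0,0]]';  python3 -c "from h import *;st()"
```

```text
time: 6.15
eef_pos: [0.43, -0.2829, 0.1921]
eef_rot: [-3.141, 0.002, 0.0]
force: [0.7, 0.7, -3.0]
width: 0.538
gripper_force: 61.9
time: 6.9
eef_pos: [0.3818, -0.3255, 0.1026]
eef_rot: [-3.141, -0.001, 0.0]
force: [-0.0, -1.0, -3.0]
width: 0.534
gripper_force: 61.8
t 6.9 pos [ 0.3818 -0.3255  0.1026] toolx [ 1.     0.001 -0.   ] toolz [-0.     0.001 -1.   ] F [-0. -1. -3.] w 0.534 g 61.8 q7 -0.98
```

```bash
python3 -m pendant '[[0,0,0,0.01,0,0,0],[0,0,0,0.005,0,0,0],[0,0,0,0.003,0,0,0],[0,0,0,0,0,0,0],[0,0,0,0,0,0,0]]';  python3 -c "from h import *;st()"
```

```text
time: 7.52
eef_pos: [0.3814, -0.3259, 0.0846]
eef_rot: [3.141, -0.0, 0.0]
force: [1.1, -0.5, -3.0]
width: 0.531
gripper_force: 62.0
t 7.53 pos [ 0.3814 -0.3259  0.0846] toolx [ 1. -0.  0.] toolz [ 0. -0. -1.] F [ 1.1 -0.5 -3. ] w 0.531 g 62.0 q7 -0.98
```

```bash
python3 -m pendant '[[0,0,0,0.0015,0,0,0],[0,0,0,0,0,0,0]]'; python3 -m pendant '[[0.7,0,0,0,0,0,0],[1,0,0,0,0,0,0],[1,0,0,0,0,0,0],[1,0,0,0,0,0,0],[1,0,0,-0.02,0,0,0],[1,0,0,-0.05,0,0,0],[1,0,0,-0.06,0,0,0],[1,0,0,-0.04,0,0,0],[1,0,0,0,0,0,0]]'; python3 -c "
from h import *;st()
f=grab_frame('top'); P=cloud(f).reshape(-1,3)
b=P[(abs(P[:,0]-.38)<.04)&(abs(P[:,1]+.326)<.04)&(P[:,2]>.05)&(P[:,2]<.14)];print(len(b),cv2.minAreaRect(b[:,:2].astype(np.float32)),b[:,2].max())"
```

```text
time: 7.78
eef_pos: [0.3816, -0.3261, 0.0835]
eef_rot: [3.141, -0.0, 0.001]
force: [-1.3, 0.4, 4.8]
width: 0.534
gripper_force: 62.6
time: 8.9
eef_pos: [0.3827, -0.3268, 0.2563]
eef_rot: [3.138, -0.0, 0.008]
force: [1.1, -0.3, -0.2]
width: 1.0
gripper_force: 0.0
t 8.9 pos [ 0.3827 -0.3268  0.2563] toolx [ 1.    -0.     0.005] toolz [ 0.005 -0.004 -1.   ] F [ 1.1 -0.3 -0.2] w 1.0 g 0.0 q7 -0.96
337 ((0.3792664110660553, -0.32720208168029785), (0.046015460044145584, 0.04931868612766266), 1.687616229057312) 0.12998765895601472
```

```bash
python3 -m pendant '[[1,0.035,-0.05,0,0,0,0],[1,0.035,-0.05,0,0,0,0],[1,0.03,-0.05,0,0,0,0],[1,0,-0.06,0,0,0,0],[1,0,-0.06,0,0,0,0],[1,0,-0.06,0,0,0,0],[1,0,-0.06,0,0,0,0],[1,0,-0.06,0,0,0,0],[1,0,-0.06,0,0,0,0],[1,-0.01,-0.05,0,0,0,0],[1,-0.01,-0.05,0,0,0,0],[1,-0.01,-0.045,0,0,0,0]]'; python3 -m pendant '[[1,-0.003,0,0,0,0,0],[1,0,0,0,0,0,0],[1,0,0,0,0,0,0]]'; python3 -c "from h import *;st()"
```

```text
time: 10.45
eef_pos: [0.4503, 0.3305, 0.2511]
eef_rot: [3.141, 0.001, -0.003]
force: [1.0, -0.0, -0.7]
width: 1.0
gripper_force: 0.0
time: 10.82
eef_pos: [0.449, 0.3277, 0.2522]
eef_rot: [3.141, -0.003, -0.001]
force: [0.4, -0.1, -0.4]
width: 0.998
gripper_force: 0.0
t 10.82 pos [0.449  0.3277 0.2522] toolx [ 1.    -0.002 -0.001] toolz [-0.001 -0.001 -1.   ] F [ 0.4 -0.1 -0.4] w 0.998 g 0.0 q7 -2.4
```

```bash
python3 -m pendant '[[1,-0.001,-0.003,0.05,0,0,0],[1,0,0,0.05,0,0,0],[1,0,0,0.035,0,0,0],[1,0,0,0.015,0,0,0],[1,0,0,0.008,0,0,0],[1,0,0,0,0,0,0],[0,0,0,0,0,0,0],[0,0,0,0,0,0,0],[0,0,0,0,0,0,0],[0,0,0,0,0,0,0],[0,0,0,0,0,0,0],[0,0,0,0,0,0,0]]'; python3 -c "from h import *;st()"
```

```text
time: 12.32
eef_pos: [0.4478, 0.3318, 0.0953]
eef_rot: [3.141, -0.001, 0.001]
force: [-1.6, -2.5, 5.5]
width: 0.3
gripper_force: 57.9
t 12.32 pos [0.4478 0.3318 0.0953] toolx [ 1.    -0.001  0.   ] toolz [ 0.    -0.001 -1.   ] F [-1.6 -2.5  5.5] w 0.3 g 57.9 q7 -2.51
```

```bash
python3 -m pendant '[[0,0,0,-0.03,0,0,0],[0,0,0,-0.05,0,0,0],[0,0.01,0.03,-0.03,0,0,0],[0,0.01,0.055,0,0,0,0],[0,0.01,0.06,0,0,0,0],[0,0,0.06,0,0,0,0],[0,0,0.06,0,0,0,0],[0,0,0.06,0,0,0,0],[0,0,0.06,0,0,0,0],[0,0,0.06,0,0,0,0],[0,0,0.06,0,0,0,0],[0,0,0.06,0,0,0,0]]'; python3 -m pendant '[[0,0,0.055,0,0,0,0],[0,0,0.03,0,0,0,0],[0,0,0,0,0,0,0],[0,0,0,0.03,0,0,0],[0,0,0,0.03,0,0,0],[0,0,0,0.02,0,0,0],[0,0,0,0.01,0,0,0],[0,0,0,0,0,0,0],[0,0,0,0,0,0,0]]';  python3 -c "from h import *;st()"
```

```text
time: 13.82
eef_pos: [0.4771, -0.2345, 0.2047]
eef_rot: [-3.142, -0.0, -0.0]
force: [1.6, 0.9, -1.1]
width: 0.297
gripper_force: 58.1
time: 14.95
eef_pos: [0.4779, -0.3178, 0.1158]
eef_rot: [3.141, 0.0, 0.002]
force: [0.4, 0.3, -1.1]
width: 0.293
gripper_force: 58.2
t 14.95 pos [ 0.4779 -0.3178  0.1158] toolx [1.    0.    0.001] toolz [ 0.001 -0.001 -1.   ] F [ 0.4  0.3 -1.1] w 0.293 g 58.2 q7 -1.13
```

```bash
python3 -m pendant '[[0,0,0,0.012,0,0,0],[0,0,0,0.005,0,0,0],[0,0,0,0.002,0,0,0],[0,0,0,0.0015,0,0,0],[0,0,0,0,0,0,0],[0,0,0,0,0,0,0]]';  python3 -c "from h import *;st()"
```

```text
time: 15.7
eef_pos: [0.4773, -0.3179, 0.0952]
eef_rot: [3.141, -0.001, 0.0]
force: [-2.1, 2.0, 6.6]
width: 0.296
gripper_force: 58.9
t 15.7 pos [ 0.4773 -0.3179  0.0952] toolx [ 1. -0.  0.] toolz [ 0. -0. -1.] F [-2.1  2.   6.6] w 0.296 g 58.9 q7 -1.14
```

```bash
python3 -m pendant '[[0.7,0,0,0,0,0,0],[1,0,0,0,0,0,0],[1,0,0,0,0,0,0],[1,0,0,0,0,0,0],[1,0,0,-0.03,0,0,0],[1,0,0,-0.05,0,0,0],[1,0,0,-0.06,0,0,0],[1,0,0,0,0,0,0]]'; python3 -m pendant '[[1,0.014,-0.06,0,0,0,0],[1,0.014,-0.06,0,0,0,0],[1,0,-0.06,0,0,0,0],[1,0,-0.06,0,0,0,0],[1,0,-0.06,0,0,0,0],[1,0,-0.06,0,0,0,0],[1,0,-0.06,0,0,0,0],[1,0,-0.06,0,0,0,0],[1,0,-0.06,0,0,0,0],[1,0,-0.06,0,0,0,0],[1,0,-0.06,0,0,0,0],[1,0,-0.05,0,0,0,0]]'; python3 -m pendant '[[1,0,-0.01,0,0,0,0],[1,0,0,0,0,0,0],[1,0,0,0,0,0,0]]'; python3 -c "
from h import *;st()
f=grab_frame('top'); P=cloud(f).reshape(-1,3)
b=P[(abs(P[:,0]-.477)<.04)&(abs(P[:,1]+.318)<.04)&(P[:,2]>.05)&(P[:,2]<.14)];print(len(b),cv2.minAreaRect(b[:,:2].astype(np.float32)),b[:,2].max())"
```

```text
time: 16.7
eef_pos: [0.4796, -0.319, 0.2397]
eef_rot: [3.137, -0.0, 0.012]
force: [0.6, -0.7, -0.3]
width: 0.997
gripper_force: 0.0
time: 18.2
eef_pos: [0.5048, 0.3944, 0.2334]
eef_rot: [-3.141, -0.001, 0.001]
force: [0.4, -0.2, -0.2]
width: 1.002
gripper_force: 0.0
time: 18.58
eef_pos: [0.5062, 0.4004, 0.2341]
eef_rot: [3.14, -0.003, 0.0]
force: [1.3, 0.3, -0.4]
width: 0.999
gripper_force: 0.0
t 18.57 pos [0.5062 0.4004 0.2341] toolx [ 1.    -0.002  0.   ] toolz [ 0.    -0.001 -1.   ] F [ 1.3  0.3 -0.4] w 0.999 g 0.0 q7 -2.51
338 ((0.47186988592147827, -0.31323522329330444), (0.053045280277729034, 0.046978749334812164), 38.97262954711914) 0.13629300860687943
```

```bash
python3 -m pendant '[[1,0,-0.002,0.05,0,0,0],[1,0,0,0.05,0,0,0],[1,0,0,0.03,0,0,0],[1,0,0,0.01,0,0,0],[1,0,0,0.006,0,0,0],[1,0,0,0,0,0,0],[0,0,0,0,0,0,0],[0,0,0,0,0,0,0],[0,0,0,0,0,0,0],[0,0,0,0,0,0,0],[0,0,0,0,0,0,0]]'; python3 -c "from h import *;st()"
```

```text
time: 20.0
eef_pos: [0.5059, 0.4042, 0.0894]
eef_rot: [-3.141, 0.001, -0.002]
force: [-0.6, -1.8, 5.8]
width: 0.609
gripper_force: 62.1
t 20.0 pos [0.5059 0.4042 0.0894] toolx [ 1.    -0.     0.001] toolz [ 0.001  0.    -1.   ] F [-0.6 -1.8  5.8] w 0.609 g 62.1 q7 -2.58
```

```bash
python3 -m pendant '[[0,0,0,-0.03,0,0,0],[0,0,0,-0.05,0,0,0],[0,0,0.02,-0.03,0,0,0],[0,0,0.05,0,0,0,0],[0,0,0.06,0,0,0,0],[0,0.01,0.06,0,0,0,0],[0,0.01,0.06,0,0,0,0],[0,0.01,0.06,0,0,0,0],[0,0.01,0.06,0,0,0,0],[0,0.01,0.06,0,0,0,0],[0,0.01,0.06,0,0,0,0],[0,0,0.06,0,0,0,0]]'; python3 -m pendant '[[0,0,0.06,0,0,0,0],[0,0,0.06,0,0,0,0],[0,0,0.05,0,0,0,0],[0,0,0,0,0,0,0],[0,0,0,0.03,0,0,0],[0,0,0,0.03,0,0,0],[0,0,0,0.02,0,0,0],[0,0,0,0.01,0,0,0],[0,0,0,0,0,0,0],[0,0,0,0,0,0,0]]';  python3 -c "from h import *;st()"
```

```text
time: 21.5
eef_pos: [0.5656, -0.1477, 0.1984]
eef_rot: [-3.142, -0.0, -0.001]
force: [1.3, 0.4, -2.1]
width: 0.61
gripper_force: 63.3
time: 22.75
eef_pos: [0.566, -0.3161, 0.1095]
eef_rot: [3.141, -0.0, 0.002]
force: [-0.0, -0.6, -1.5]
width: 0.608
gripper_force: 63.5
t 22.75 pos [ 0.566  -0.3161  0.1095] toolx [ 1.    -0.     0.001] toolz [ 0.001 -0.001 -1.   ] F [-0.  -0.6 -1.5] w 0.608 g 63.5 q7 -1.26
```

```bash
python3 -m pendant '[[0,0,0,0.012,0,0,0],[0,0,0,0.005,0,0,0],[0,0,0,0.002,0,0,0],[0,0,0,0.0015,0,0,0],[0,0,0,0,0,0,0],[0,0,0,0,0,0,0]]';  python3 -c "from h import *;st()"
```

```text
time: 23.5
eef_pos: [0.5652, -0.3157, 0.0893]
eef_rot: [3.141, -0.0, -0.0]
force: [-6.0, 2.7, 12.4]
width: 0.609
gripper_force: 64.4
t 23.5 pos [ 0.5652 -0.3157  0.0893] toolx [ 1. -0. -0.] toolz [-0. -0. -1.] F [-6.   2.7 12.4] w 0.609 g 64.4 q7 -1.27
```

```bash
python3 -m pendant '[[0.7,0,0,0,0,0,0],[1,0,0,0,0,0,0],[1,0,0,0,0,0,0],[1,0,0,0,0,0,0],[1,0,0,-0.03,0,0,0],[1,0,0,-0.05,0,0,0],[1,0,0,-0.06,0,0,0],[1,0,0,0,0,0,0]]'; python3 -m pendant '[[1,0,-0.05,0,0,0,0],[1,0,-0.06,0,0,0,0],[1,-0.01,-0.06,0,0,0,0],[1,-0.01,-0.06,0,0,0,0],[1,-0.01,-0.06,0,0,0,0],[1,-0.01,-0.06,0,0,0,0],[1,-0.01,-0.06,0,0,0,0],[1,0,-0.06,0,0,0,0],[1,0,-0.06,0,0,0,0],[1,0,-0.06,0,0,0,0],[1,0,-0.06,0,0,0,0],[1,0,0,0,0,0,0]]'; python3 -c "
from h import *;st()
f=grab_frame('top'); cv2.imwrite('pics/top1.png',f['frame']); P=cloud(f).reshape(-1,3)
f=grab_frame('wrist'); W=cloud(f).reshape(-1,3)
def g(P,x,y,z):
  b=P[(abs(P[:,0]-x)<.04)&(abs(P[:,1]-y)<.04)&(P[:,2]>z)&(P[:,2]<.14)];print(len(b),cv2.minAreaRect(b[:,:2].astype(np.float32)) if len(b) else 0)
g(P,.566,-.316,.05);g(P,.477,-.318,.05);g(P,.381,-.326,.05);g(W,.5134,.334,.03)"
```

```text
time: 24.5
eef_pos: [0.5678, -0.3167, 0.2337]
eef_rot: [3.137, -0.0, 0.013]
force: [0.1, -0.8, 0.3]
width: 1.001
gripper_force: 0.0
time: 26.0
eef_pos: [0.5126, 0.3399, 0.2268]
eef_rot: [-3.139, -0.012, 0.004]
force: [0.2, -0.5, 0.3]
width: 0.998
gripper_force: 0.0
t 26.0 pos [0.5126 0.3399 0.2268] toolx [ 1.     0.008 -0.003] toolz [-0.003  0.003 -1.   ] F [ 0.2 -0.5  0.3] w 0.998 g 0.0 q7 -2.41
353 ((0.5643668174743652, -0.31700459122657776), (0.053574465215206146, 0.05430903658270836), 14.33067512512207)
334 ((0.47255587577819824, -0.3135988712310791), (0.05255373194813728, 0.04282686486840248), 38.60818862915039)
406 ((0.379423052072525, -0.3262849748134613), (0.04647183418273926, 0.04801778867840767), 1.8153971433639526)
1797 ((0.5137596130371094, 0.3343900740146637), (0.03880689665675163, 0.03888031095266342), 89.1826400756836)
```

View pics/top1.png

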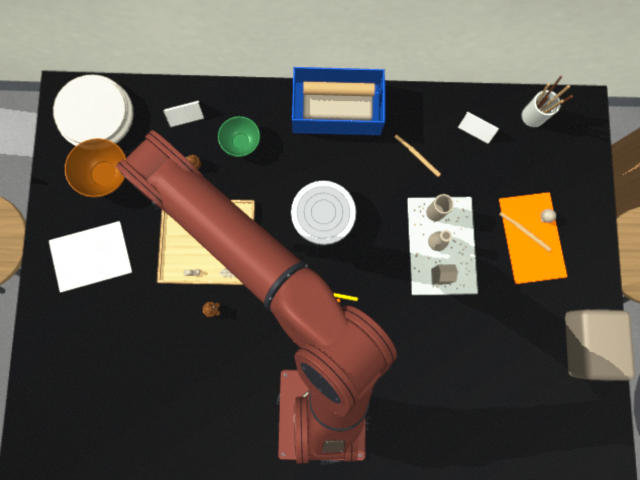

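The top view shows the tumbler (440,207), bottle (438,241) and house (444,275) all upright on the board. Next is the bear.

```bash
python3 -m pendant '[[1,0,0.0,0.05,0,0,0],[1,0,0,0.05,0,0,0],[1,0,0,0.04,0,0,0],[1,0,0,0.02,0,0,0],[1,0,0,0,0,0,0],[1,0,0,0,0,0,0]]'; python3 -c "from h import *;st()"
```

```text
time: 26.85
eef_pos: [0.5165, 0.3345, 0.0696]
eef_rot: [-3.14, 0.001, -0.003]
force: [-0.2, -0.0, 1.1]
width: 0.994
gripper_force: 0.0
t 26.85 pos [0.5165 0.3345 0.0696] toolx [ 1.    -0.001  0.002] toolz [ 0.002  0.001 -1.   ] F [-0.2 -0.   1.1] w 0.994 g 0.0 q7 -2.5
```

```bash
python3 -m pendant '[[1,-0.002,0,0.025,0,0,0],[1,0,0,0.015,0,0,0],[1,0,0,0.007,0,0,0],[1,0,0,0,0,0,0],[0,0,0,0,0,0,0],[0,0,0,0,0,0,0],[0,0,0,0,0,0,0],[0,0,0,0,0,0,0],[0,0,0,0,0,0,0],[0,0,0,0,0,0,0]]'; python3 -c "from h import *;st()"
```

```text
time: 28.1
eef_pos: [0.5138, 0.3344, 0.0217]
eef_rot: [-3.141, 0.0, -0.001]
force: [-0.7, -1.1, 5.2]
width: 0.445
gripper_force: 60.2
t 28.1 pos [0.5138 0.3344 0.0217] toolx [ 1.    -0.     0.001] toolz [ 0.001  0.    -1.   ] F [-0.7 -1.1  5.2] w 0.445 g 60.2 q7 -2.53
```

```bash
python3 -m pendant '[[0,0,0,-0.02,0,0,0],[0,0,0,-0.05,0,0,0],[0,0,0,-0.05,0,0,0],[0,0.007,0.05,0,0,0,0],[0,0.007,0.06,0,0,0,0],[0,0.007,0.06,0,0,0,0],[0,0.007,0.06,0,0,0,0],[0,0.007,0.06,0,0,0,0],[0,0,0.037,0,0,0,0],[0,0,0,0,0,0,0],[0,0,0,0.03,0,0,0],[0,0,0,0.01,0,0,0]]'; python3 -m pendant '[[0,0,0,0,0,0,0],[0,0,0,0,0,0,0]]'; python3 -c "from h import *;st()"
```

```text
time: 29.6
eef_pos: [0.5476, 0.0083, 0.1003]
eef_rot: [-3.141, -0.002, 0.002]
force: [-0.4, -0.0, -0.8]
width: 0.445
gripper_force: 60.4
time: 29.85
eef_pos: [0.5489, 0.0078, 0.1018]
eef_rot: [-3.141, -0.001, -0.002]
force: [0.3, 0.4, -0.5]
width: 0.444
gripper_force: 60.4
t 29.85 pos [0.5489 0.0078 0.1018] toolx [1.    0.001 0.001] toolz [ 0.001  0.    -1.   ] F [ 0.3  0.4 -0.5] w 0.444 g 60.4 q7 -1.84
```

```bash
python3 -m pendant '[[0,0,0,0.015,0,0,0],[0,0,0,0.008,0,0,0],[0,0,0,0.003,0,0,0],[0,0,0,0.001,0,0,0],[0,0,0,0,0,0,0],[0,0,0,0,0,0,0]]'; python3 -c "from h import *;st()"
```

```text
time: 30.6
eef_pos: [0.5486, 0.0072, 0.0741]
eef_rot: [-3.142, 0.0, -0.001]
force: [0.8, -0.5, -0.2]
width: 0.444
gripper_force: 60.4
t 30.6 pos [0.5486 0.0072 0.0741] toolx [ 1.    -0.     0.001] toolz [ 0.001  0.    -1.   ] F [ 0.8 -0.5 -0.2] w 0.444 g 60.4 q7 -1.86
```

```bash
python3 -m pendant '[[0,0,0,0.001,0,0,0],[0,0,0,0,0,0,0]]'; python3 -c "from h import *;st()"; python3 -m pendant '[[0.7,0,0,0,0,0,0],[1,0,0,0,0,0,0],[1,0,0,0,0,0,0],[1,0,0,0,0,0,0],[1,0,0,-0.03,0,0,0],[1,0,0,-0.05,0,0,0],[1,0,0,-0.06,0,0,0],[1,0,0,0,0,0,0],[1,0,0,0,0,0,0]]'; python3 -c "
from h import *;st()
f=grab_frame('wrist'); cv2.imwrite('pics/w2.png',f['frame']); P=cloud(f).reshape(-1,3)
b=P[(abs(P[:,0]-.5485)<.04)&(abs(P[:,1]-.0075)<.04)&(P[:,2]>.08)&(P[:,2]<.14)];print(len(b),cv2.minAreaRect(b[:,:2].astype(np.float32)),b[:,2].max())
w=P[(abs(P[:,0]-.5485)<.12)&(abs(P[:,1]-.0075)<.12)&(abs(P[:,2]-.06)<.006)];print(cv2.minEnclosingCircle(w[:,:2].astype(np.float32)))"
```

```text
time: 30.85
eef_pos: [0.5487, 0.0072, 0.0736]
eef_rot: [3.141, -0.0, 0.001]
force: [-2.7, -0.4, 7.6]
width: 0.451
gripper_force: 61.2
t 30.85 pos [0.5487 0.0072 0.0736] toolx [ 1.    -0.     0.001] toolz [ 0.001 -0.    -1.   ] F [-2.7 -0.4  7.6] w 0.451 g 61.2 q7 -1.86
time: 31.98
eef_pos: [0.5482, 0.007, 0.2125]
eef_rot: [3.141, -0.001, -0.0]
force: [0.1, 1.4, 0.3]
width: 0.998
gripper_force: 0.0
t 31.98 pos [0.5482 0.007  0.2125] toolx [ 1. -0. -0.] toolz [-0. -0. -1.] F [0.1 1.4 0.3] w 0.998 g 0.0 q7 -1.77
2766 ((0.5488487482070923, 0.007070789113640785), (0.03894815593957901, 0.03885078430175781), 74.8850326538086) 0.114825755994515
((0.5492671728134155, 0.006832953076809645), 0.08992142975330353)
```

View pics/w2.png

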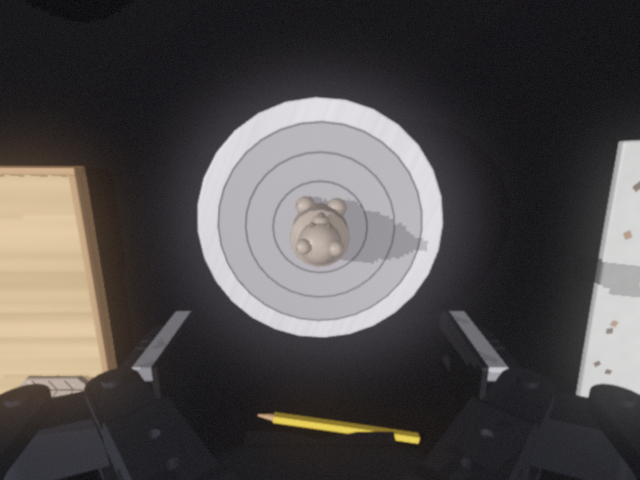

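The wrist view shows the bear upright at (320,232), within 1 mm of the wheel's middle. Now the tumbler goes back.

```bash
python3 -m pendant '[[1,0.017,0.05,0,0,0,0],[1,0,0.06,0,0,0,0],[1,0,0.06,0,0,0,0],[1,0,0.06,0,0,0,0],[1,0,0.06,0,0,0,0],[1,0,0.033,0,0,0,0],[1,0,0,0,0,0,0],[1,0,0,0,0,0,0]]'; python3 -c "from h import *;st()"
```

```text
time: 33.02
eef_pos: [0.5651, -0.3146, 0.2114]
eef_rot: [-3.14, -0.001, 0.003]
force: [0.9, 0.1, -0.3]
width: 0.998
gripper_force: 0.0
t 33.02 pos [ 0.5651 -0.3146  0.2114] toolx [ 1.     0.001 -0.002] toolz [-0.002  0.002 -1.   ] F [ 0.9  0.1 -0.3] w 0.998 g 0.0 q7 -1.26
```

```bash
python3 -m pendant '[[1,0,0.001,0.05,0,0,0],[1,0,0,0.05,0,0,0],[1,0,0,0.015,0,0,0],[1,0,0,0.007,0,0,0],[1,0,0,0,0,0,0],[0,0,0,0,0,0,0],[0,0,0,0,0,0,0],[0,0,0,0,0,0,0],[0,0,0,0,0,0,0],[0,0,0,0,0,0,0]]'; python3 -c "from h import *;st()"
```

```text
time: 34.28
eef_pos: [0.5662, -0.3172, 0.0923]
eef_rot: [3.141, -0.0, 0.003]
force: [-0.7, 0.2, 6.8]
width: 0.609
gripper_force: 63.7
t 34.27 pos [ 0.5662 -0.3172  0.0923] toolx [ 1.    -0.     0.002] toolz [ 0.002 -0.001 -1.   ] F [-0.7  0.2  6.8] w 0.609 g 63.7 q7 -1.3
```

```bash
python3 -m pendant '[[0,0,0,-0.03,0,0,0],[0,0,0,-0.05,0,0,0],[0,0,0,-0.06,0,0,0],[0,-0.01,-0.05,0,0,0,0],[0,-0.01,-0.06,0,0,0,0],[0,-0.01,-0.06,0,0,0,0],[0,-0.01,-0.06,0,0,0,0],[0,-0.01,-0.06,0,0,0,0],[0,-0.01,-0.06,0,0,0,0],[0,0,-0.06,0,0,0,0],[0,0,-0.06,0,0,0,0],[0,0,-0.06,0,0,0,0]]'; python3 -m pendant '[[0,0,-0.06,0,0,0,0],[0,0,-0.06,0,0,0,0],[0,0,-0.06,0,0,0,0],[0,0,-0.01,0,0,0,0],[0,0,0,0,0,0,0],[0,0,0,0,0,0,0]]'; python3 -c "from h import *;st()"
```

```text
time: 35.78
eef_pos: [0.5052, 0.2146, 0.2311]
eef_rot: [3.141, -0.002, 0.001]
force: [1.5, 0.8, -2.7]
width: 0.602
gripper_force: 63.2
time: 36.52
eef_pos: [0.5064, 0.4013, 0.2308]
eef_rot: [3.14, -0.004, 0.001]
force: [0.4, -0.5, -1.1]
width: 0.607
gripper_force: 63.8
t 36.52 pos [0.5064 0.4013 0.2308] toolx [ 1.    -0.002  0.   ] toolz [ 0.    -0.001 -1.   ] F [ 0.4 -0.5 -1.1] w 0.607 g 63.8 q7 -2.56
```

```bash
python3 -m pendant '[[0,0,-0.002,0.04,0,0,0],[0,0,0,0.05,0,0,0],[0,0,0,0.03,0,0,0],[0,0,0,0.01,0,0,0],[0,0,0,0.004,0,0,0],[0,0,0,0.002,0,0,0],[0,0,0,0,0,0,0],[0,0,0,0,0,0,0]]'; python3 -c "from h import *;st()"
```

```text
time: 37.52
eef_pos: [0.5057, 0.4054, 0.0955]
eef_rot: [-3.141, 0.0, -0.001]
force: [0.2, -0.0, -0.3]
width: 0.606
gripper_force: 63.8
t 37.52 pos [0.5057 0.4054 0.0955] toolx [ 1.    -0.     0.001] toolz [ 0.001  0.001 -1.   ] F [ 0.2 -0.  -0.3] w 0.606 g 63.8 q7 -2.61
```

```bash
python3 -m pendant '[[0,0,0.001,0.002,0,0,0],[0,0,0,0.001,0,0,0],[0,0,0,0,0,0,0]]'; python3 -c "from h import *;st()"
```

```text
time: 37.9
eef_pos: [0.5056, 0.4041, 0.0924]
eef_rot: [3.141, -0.001, 0.001]
force: [-1.0, -1.5, 5.1]
width: 0.607
gripper_force: 64.4
t 37.9 pos [0.5056 0.4041 0.0924] toolx [ 1. -0.  0.] toolz [ 0. -0. -1.] F [-1.  -1.5  5.1] w 0.607 g 64.4 q7 -2.61
```

```bash
python3 -m pendant '[[0.7,0,0,0,0,0,0],[1,0,0,0,0,0,0],[1,0,0,0,0,0,0],[1,0,0,0,0,0,0],[1,0,0,-0.03,0,0,0],[1,0,0,-0.05,0,0,0],[1,0,0,-0.06,0,0,0],[1,0,0,0,0,0,0]]'; python3 -m pendant '[[1,-0.014,0.05,0,0,0,0],[1,-0.014,0.06,0,0,0,0],[1,0,0.06,0,0,0,0],[1,0,0.06,0,0,0,0],[1,0,0.06,0,0,0,0],[1,0,0.06,0,0,0,0],[1,0,0.06,0,0,0,0],[1,0,0.06,0,0,0,0],[1,0,0.06,0,0,0,0],[1,0,0.06,0,0,0,0],[1,0,0.06,0,0,0,0],[1,0,0.06,0,0,0,0]]'; python3 -m pendant '[[1,0,0.01,0,0,0,0],[1,0,0,0,0,0,0],[1,0,0,0,0,0,0]]'; python3 -c "
from h import *;st()
f=grab_frame('top'); P=cloud(f).reshape(-1,3)
b=P[(abs(P[:,0]-.506)<.04)&(abs(P[:,1]-.402)<.04)&(P[:,2]>.03)&(P[:,2]<.14)];print(len(b),cv2.minAreaRect(b[:,:2].astype(np.float32)),b[:,2].max())"
```

```text
time: 38.9
eef_pos: [0.5067, 0.4063, 0.2374]
eef_rot: [-3.136, 0.0, -0.01]
force: [0.3, 0.2, -1.5]
width: 0.997
gripper_force: 0.0
time: 40.4
eef_pos: [0.4768, -0.3077, 0.2312]
eef_rot: [3.142, -0.0, -0.001]
force: [1.1, 0.2, -0.2]
width: 1.0
gripper_force: 0.0
time: 40.78
eef_pos: [0.4778, -0.3139, 0.2317]
eef_rot: [-3.141, -0.003, 0.0]
force: [-0.1, 0.9, -0.1]
width: 1.004
gripper_force: 0.0
t 40.77 pos [ 0.4778 -0.3139  0.2317] toolx [ 1.     0.002 -0.   ] toolz [-0.     0.001 -1.   ] F [-0.1  0.9 -0.1] w 1.004 g 0.0 q7 -1.13
419 ((0.5042145252227783, 0.40149661898612976), (0.05389295518398285, 0.05194767192006111), 35.285125732421875) 0.12704882106997606
```

```bash
python3 -m pendant '[[1,0,0.003,0.05,0,0,0],[1,0,0,0.05,0,0,0],[1,0,0,0.025,0,0,0],[1,0,0,0.01,0,0,0],[1,0,0,0,0,0,0],[1,0,0,0,0,0,0],[0,0,0,0,0,0,0],[0,0,0,0,0,0,0],[0,0,0,0,0,0,0],[0,0,0,0,0,0,0],[0,0,0,0,0,0,0],[0,0,0,0,0,0,0]]'; python3 -c "from h import *;st()"
```

```text
time: 42.32
eef_pos: [0.4775, -0.3188, 0.0972]
eef_rot: [3.142, -0.0, 0.001]
force: [-1.1, 2.0, 5.7]
width: 0.3
gripper_force: 55.2
t 42.33 pos [ 0.4775 -0.3188  0.0972] toolx [ 1. -0.  0.] toolz [ 0. -0. -1.] F [-1.1  2.   5.7] w 0.3 g 55.2 q7 -1.17
```

```bash
python3 -m pendant '[[0,0,0,-0.03,0,0,0],[0,0,0,-0.05,0,0,0],[0,0,0,-0.05,0,0,0],[0,0,-0.05,0,0,0,0],[0,0,-0.06,0,0,0,0],[0,0,-0.06,0,0,0,0],[0,0,-0.06,0,0,0,0],[0,0,-0.06,0,0,0,0],[0,0,-0.06,0,0,0,0],[0,0,-0.06,0,0,0,0],[0,-0.01,-0.06,0,0,0,0],[0,-0.01,-0.06,0,0,0,0]]'; python3 -m pendant '[[0,-0.01,-0.06,0,0,0,0],[0,0,-0.06,0,0,0,0],[0,0,0,0,0,0,0],[0,0,0,0,0,0,0]]'; python3 -c "from h import *;st()"
```

```text
time: 43.82
eef_pos: [0.4568, 0.2126, 0.2265]
eef_rot: [3.141, -0.001, 0.0]
force: [0.6, -0.3, -1.0]
width: 0.298
gripper_force: 56.7
time: 44.32
eef_pos: [0.4474, 0.3306, 0.2261]
eef_rot: [3.141, 0.0, -0.002]
force: [-0.5, -0.6, -0.9]
width: 0.298
gripper_force: 57.6
t 44.33 pos [0.4474 0.3306 0.2261] toolx [ 1.     0.    -0.001] toolz [-0.001 -0.001 -1.   ] F [-0.5 -0.6 -0.9] w 0.298 g 57.6 q7 -2.46
```

```bash
python3 -m pendant '[[0,0,0,0.04,0,0,0],[0,0,0,0.05,0,0,0],[0,0,0,0.025,0,0,0],[0,0,0,0.008,0,0,0],[0,0,0,0.003,0,0,0],[0,0,0,0,0,0,0],[0,0,0,0,0,0,0]]'; python3 -c "from h import *;st()"
```

```text
time: 45.2
eef_pos: [0.448, 0.3314, 0.1018]
eef_rot: [-3.141, 0.001, -0.002]
force: [-1.0, 0.4, -0.9]
width: 0.3
gripper_force: 57.5
t 45.2 pos [0.448  0.3314 0.1018] toolx [ 1.    -0.     0.001] toolz [ 0.001  0.001 -1.   ] F [-1.   0.4 -0.9] w 0.3 g 57.5 q7 -2.56
```

```bash
python3 -m pendant '[[0,0,0,0.003,0,0,0],[0,0,0,0.001,0,0,0],[0,0,0,0.0005,0,0,0],[0,0,0,0,0,0,0]]'; python3 -c "from h import *;st()"
```

```text
time: 45.7
eef_pos: [0.4477, 0.3315, 0.0972]
eef_rot: [-3.142, 0.0, -0.001]
force: [-1.6, -1.4, 7.4]
width: 0.304
gripper_force: 57.3
t 45.7 pos [0.4477 0.3315 0.0972] toolx [ 1.    -0.     0.001] toolz [ 0.001  0.    -1.   ] F [-1.6 -1.4  7.4] w 0.304 g 57.3 q7 -2.56
```

```bash
python3 -m pendant '[[0.7,0,0,0,0,0,0],[1,0,0,0,0,0,0],[1,0,0,0,0,0,0],[1,0,0,0,0,0,0],[1,0,0,-0.03,0,0,0],[1,0,0,-0.05,0,0,0],[1,0,0,-0.05,0,0,0],[1,0,0,0,0,0,0]]'; python3 -m pendant '[[1,0.01,0.05,0,0,0,0],[1,0.01,0.06,0,0,0,0],[1,0.01,0.06,0,0,0,0],[1,0,0.06,0,0,0,0],[1,0,0.06,0,0,0,0],[1,0,0.06,0,0,0,0],[1,0,0.06,0,0,0,0],[1,0,0.06,0,0,0,0],[1,-0.02,0.05,0,0,0,0],[1,-0.03,0.05,0,0,0,0],[1,-0.03,0.05,0,0,0,0],[1,-0.016,0.03,0,0,0,0]]'; python3 -m pendant '[[1,0,0.007,0,0,0,0],[1,0,0,0,0,0,0],[1,0,0,0,0,0,0]]'; python3 -c "
from h import *;st()
f=grab_frame('top'); P=cloud(f).reshape(-1,3)
b=P[(abs(P[:,0]-.448)<.04)&(abs(P[:,1]-.33)<.04)&(P[:,2]>.115)&(P[:,2]<.15)];print(len(b),b.mean(0))"
```

```text
time: 46.7
eef_pos: [0.4487, 0.3328, 0.2302]
eef_rot: [-3.138, 0.0, -0.009]
force: [-0.1, 0.4, -0.7]
width: 1.002
gripper_force: 0.0
time: 48.2
eef_pos: [0.3787, -0.3212, 0.2252]
eef_rot: [-3.141, 0.006, 0.003]
force: [-0.3, 0.8, -0.1]
width: 0.999
gripper_force: 0.0
time: 48.58
eef_pos: [0.3821, -0.3244, 0.226]
eef_rot: [-3.141, -0.003, 0.0]
force: [-0.5, 0.3, -0.4]
width: 0.996
gripper_force: 0.0
t 48.58 pos [ 0.3821 -0.3244  0.226 ] toolx [ 1.     0.002 -0.   ] toolz [-0.     0.001 -1.   ] F [-0.5  0.3 -0.4] w 0.996 g 0.0 q7 -0.97
111 [0.44621537 0.33019988 0.12832212]
```

Bottle is back (0.446, 0.330 against 0.4465, 0.329 before). Now the house.

```bash
python3 -m pendant '[[1,0,0.002,0.05,0,0,0],[1,0,0,0.05,0,0,0],[1,0,0,0.03,0,0,0],[1,0,0,0.012,0,0,0],[1,0,0,0,0,0,0],[1,0,0,0,0,0,0],[0,0,0,0,0,0,0],[0,0,0,0,0,0,0],[0,0,0,0,0,0,0],[0,0,0,0,0,0,0],[0,0,0,0,0,0,0]]'; python3 -c "from h import *;st()"
```

```text
time: 50.0
eef_pos: [0.3816, -0.3279, 0.0851]
eef_rot: [3.141, -0.0, 0.001]
force: [-2.1, 2.3, 6.7]
width: 0.535
gripper_force: 60.1
t 50.0 pos [ 0.3816 -0.3279  0.0851] toolx [ 1.    -0.     0.001] toolz [ 0.001 -0.    -1.   ] F [-2.1  2.3  6.7] w 0.535 g 60.1 q7 -1.03
```

```bash
python3 -m pendant '[[0,0,0,-0.03,0,0,0],[0,0,0,-0.05,0,0,0],[0,0,0,-0.05,0,0,0],[0,0.035,-0.05,0,0,0,0],[0,0.035,-0.05,0,0,0,0],[0,0.03,-0.05,0,0,0,0],[0,0.025,-0.06,0,0,0,0],[0,0,-0.06,0,0,0,0],[0,0,-0.06,0,0,0,0],[0,0,-0.06,0,0,0,0],[0,0,-0.06,0,0,0,0],[0,0,-0.06,0,0,0,0]]'; python3 -m pendant '[[0,0,-0.06,0,0,0,0],[0,0,-0.03,0,0,0,0],[0,0,0,0,0,0,0],[0,0,0,0,0,0,0]]'; python3 -c "from h import *;st()"
```

```text
time: 51.5
eef_pos: [0.5051, 0.1813, 0.2143]
eef_rot: [3.141, -0.001, 0.0]
force: [1.8, -0.0, -1.9]
width: 0.537
gripper_force: 61.7
time: 52.0
eef_pos: [0.5056, 0.2688, 0.2139]
eef_rot: [3.141, -0.001, -0.001]
force: [-0.0, -0.9, -3.9]
width: 0.534
gripper_force: 61.9
t 52.0 pos [0.5056 0.2688 0.2139] toolx [ 1.    -0.001 -0.001] toolz [-0.001 -0.001 -1.   ] F [-0.  -0.9 -3.9] w 0.534 g 61.9 q7 -2.32
```

```bash
python3 -m pendant '[[0,0,0,0.04,0,0,0],[0,0,0,0.05,0,0,0],[0,0,0,0.025,0,0,0],[0,0,0,0.008,0,0,0],[0,0,0,0.002,0,0,0],[0,0,0,0,0,0,0],[0,0,0,0,0,0,0]]'; python3 -c "from h import *;st()"
```

```text
time: 52.88
eef_pos: [0.5061, 0.2701, 0.0904]
eef_rot: [-3.141, 0.001, -0.002]
force: [-0.2, 0.6, -2.9]
width: 0.53
gripper_force: 61.8
t 52.88 pos [0.5061 0.2701 0.0904] toolx [ 1.    -0.     0.002] toolz [ 0.002  0.001 -1.   ] F [-0.2  0.6 -2.9] w 0.53 g 61.8 q7 -2.41
```

```bash
python3 -m pendant '[[0,0,0,0.003,0,0,0],[0,0,0,0.002,0,0,0],[0,0,0,0.0005,0,0,0],[0,0,0,0,0,0,0]]'; python3 -c "from h import *;st()"
```

```text
time: 53.38
eef_pos: [0.5057, 0.2701, 0.0851]
eef_rot: [3.141, -0.0, 0.001]
force: [-2.8, -2.3, 12.5]
width: 0.53
gripper_force: 62.3
t 53.38 pos [0.5057 0.2701 0.0851] toolx [ 1.    -0.     0.001] toolz [ 0.001 -0.    -1.   ] F [-2.8 -2.3 12.5] w 0.53 g 62.3 q7 -2.41
```

```bash
python3 -m pendant '[[0.7,0,0,0,0,0,0],[1,0,0,0,0,0,0],[1,0,0,0,0,0,0],[1,0,0,0,0,0,0],[1,0,0,-0.03,0,0,0],[1,0,0,-0.05,0,0,0],[1,0,0,-0.06,0,0,0],[1,0,0,-0.06,0,0,0],[1,0,0,-0.02,0,0,0],[1,0,0,0,0,0,0],[1,0,0,0,0,0,0]]'; python3 - <<'E'
from h import *
st(); f=grab_frame("wrist"); cv2.imwrite("pics/w3.png",f["frame"]); P=cloud(f).reshape(-1,3)
for n,x,y in(("house",.505,.27),("tumb",.506,.402),("bottle",.448,.33)):
    b=P[(abs(P[:,0]-x)<.037)&(abs(P[:,1]-y)<.037)&(P[:,2]>.085)&(P[:,2]<.14)]
    print(n,len(b),cv2.minAreaRect(b[:,:2].astype(np.float32)))
S=cloud(grab_frame("scene")).reshape(-1,3)
b=S[(abs(S[:,0]-.549)<.03)&(abs(S[:,1]-.007)<.03)&(S[:,2]>.075)];print("bear",b.mean(0),b[:,2].max())
E
```

```text
time: 54.75
eef_pos: [0.5051, 0.2694, 0.3024]
eef_rot: [3.141, -0.0, -0.002]
force: [0.4, -0.2, -1.0]
width: 1.005
gripper_force: 0.0
t 54.75 pos [0.5051 0.2694 0.3024] toolx [ 1.    -0.    -0.002] toolz [-0.002 -0.001 -1.   ] F [ 0.4 -0.2 -1. ] w 1.005 g 0.0 q7 -2.29
house 3062 ((0.5050877928733826, 0.27110224962234497), (0.047055456787347794, 0.04615819454193115), 2.2308812141418457)
tumb 2924 ((0.5057030916213989, 0.40362662076950073), (0.053508419543504715, 0.05369114503264427), 66.92119598388672)
bottle 1517 ((0.4624415636062622, 0.32277390360832214), (0.031570203602313995, 0.06754950433969498), 60.99347686767578)
bear [0.55305547 0.01467574 0.09574122] 0.11641809339347065
```

View pics/w3.png

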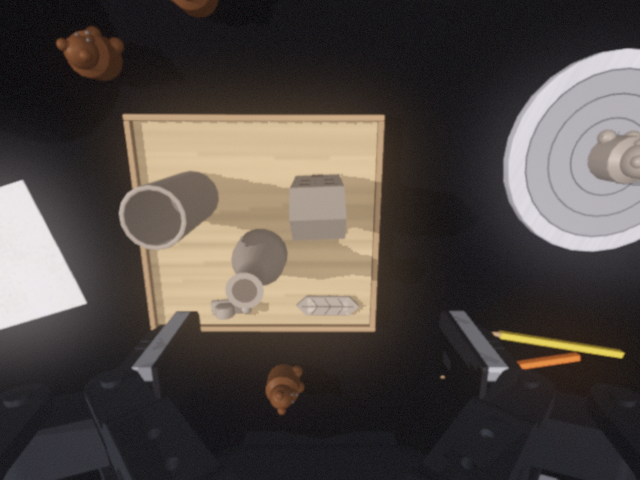

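The wrist view shows house (318,208), tumbler (150,217) and bottle (244,292) on their old spots. The bear stands on the wheel and the snail and leaf are undisturbed. The bottle's odd box fit includes a stray house-corner point.

```bash
python3 -c "
from cell import close_job; print(close_job())"
```

```text
the job is handed in; nothing more can be done
None
```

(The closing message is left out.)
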